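# Load a swing-out rotor in balanced pairs

### The arm

A 6-joint arm with a two-finger parallel gripper is mounted at the origin on a cart in front of the work surface, level with it; the furniture and walls round the work are solid. World frame = base frame: x ahead of the robot, y to its left, z up, the work surface at z = 0. Lengths are in mm, angles in rad, forces in N, time in s.
With the tool pointing down it reaches from about 275 to 750 mm from the base axis. Payload 10.2 kg.
Tool frame: the origin (TCP) lies between the finger pads; the fingertips stand 19 mm ahead of it and the grasp point (between the pads) is the TCP; z points along the fingers, y is the line along which they close (so a half turn about z gives the same grasp; the last joint's range is limited). The gripper opens to 85 mm and grips with 20 to 120 N. Pads are 22 mm wide; open, the fingers measure 114 mm over their backs; the gripper's body (76 mm by 85 mm) begins 54 mm behind the grasp point. The pads swing forward as they close: fully open they stand 13 mm farther back than shut.
Start: joints at [-1.432, 0.313, 1.498, -0, 1.331, -0.223], TCP at [185.816, -491.023, 250.294] pointing down, gripper open.
Joint ranges: [-2.94, 2.94], [-0.97, 2.17], [0.19, 2.56], [-1.23, 4.37], [0.02, 3.11], [-2.88, 2.88]. Speed limits (rad/s): [2.39, 2.39, 3.01, 3.14, 3.14, 3.14].

### API

Orientations are given as a unit quaternion [w, x, y, z].
In Python, from rig import sense, capture, finish_job gives the robot as it stands. The module is installed in compiled form; this text tells all that it offers.
- The arm moves only by the tool move_arm, never from a script. Its argument "moves" is a list of rows, each an object with "turn": the turn, a rotation vector about the tool's x, y, z in rad, a list of three; "translation": the shift along the tool's x, y, z in mm, a list of three; "hand": the opening, from 0 (shut) to 1 (fully open). In form: [{"turn": [wx, wy, wz], "translation": [x, y, z], "hand": hand}, ...]. A call has 1 to 10 rows; each row shifts and turns the commanded pose from where the row before left it, along the tool's axes as they then stand; what a row does not reach is not made up. A row lasts 1/12 s, in which the tool goes at most 41.7 mm and 7.16 degrees, less where a joint would pass 70% of its speed; a pose out of reach is approached as far as the arm can. A call with a gripper value outside its range is refused whole. The fingers move at their own pace and stop on an object; "grip_force" is the grip in N (left out, the last holds). Time passes only in rows, so rows that do not move let the fingers close. It gives the time, the measured TCP pose, the force, the opening and the grip force at its end, in the units of the state.
- sense(): the state, without advancing time (a new reading comes with each control period).
- capture(name): name is "side" or "top" or "wrist"; returns a dict with "image" (420x560x3 uint8, blue, green, red), "z_map" (420x560 float32, mm along the optical axis (not along the pixel's ray), 0 where there is no reading), "vertical_fov" (degrees; the focal length in pixels is half the picture's height over the tangent of half this angle, whatever the lens; pixels are square), "cx", "cy" (the principal point, pixels), "k1" (the pictures are not rectified: a ray, as slopes to the right and down, at radius r is drawn at 1 + k1 r^2 times it, then the intrinsics apply), "R" (3x3) and "t" (3): a world point X has camera coordinates R X + t; the wrist camera has in their place "T_tool_cam" (4x4, takes a point from camera to tool coordinates, whose origin is the TCP and whose axes are the flange's). Camera axes: x right, y down, z forward; pixel columns grow to the right and rows downward; lengths in mm; the calibration is good to about 2 mm. A picture is of the moment at which its call begins: read the wrist's pose just before it.
- finish_job(): hands the job in; it is judged then, once.
The state is a dict: "time_s": time; "joints": joint angles; "dq": joint speeds; "tau": joint torques, N m; "eef_pos": TCP position; "ee_rot": TCP orientation; "force": force on the tool from outside, world axes, zero at the start; "wrist_torque": the same for the moment, N m; "grip_width": opening from 0.0 (shut) to 1.0 (fully open); "grip_force": force on a finger pad.
Only numpy, scipy, OpenCV 4.12 (cv2) and the standard library are available. Lean on these libraries where they do the work, as an engineer would, in place of code of your own. Each camera call takes 0.05 s, during which the arm holds its last target. There are 200 camera calls.

### The job

Finish loading the six-place centrifuge rotor so that it is balanced: put each of the four sealed containers that stand on the bench upright into an empty bucket, fully down, so that every container in the rotor has its twin (same height and cap) straight across the hub. The two containers already in the rotor stay where they are, and nothing may be tipped over.

Things in the scene. Friction and masses are not known exactly. Their poses are not given: they have to be found in the camera images.
- rotor: Fixed six-place swing-out rotor on a stand, 211 mm wide. Origin: hub axis at bench height, z up. Aluminium bucket centres 80 mm from the axis at 0, 60, .. 300 deg from its x axis, counter-clockwise. Bucket 51 mm wide; rim 56 mm over bench; mouth 44 mm, tapering in 8 mm to a 34 mm bore; floor 20 mm over bench. Arms end at 50 mm, hub nut (22 mm wide) at 64 mm. Two neighbouring buckets start full.
- tall_in_rotor: The tall centrifuge tube that already stands in a bucket: 112 mm high, plain white body 29 mm across with a cream label, white ribbed cap 34 mm across (36 mm over the ribs) and 20 mm high. Origin: centre of its underside, z up along it. It stays where it is.
- medium_in_rotor: The medium universal bottle that already stands in a bucket: 86 mm high, plain white body 28 mm across with a cream label, smooth bare-metal cap 31 mm across (33 mm over its bead) and 18 mm high. Origin: centre of its underside, z up along it. It stays where it is.
- tall_loose: Tall centrifuge tube standing on the bench, twin of tall_in_rotor: 112 mm high, 60 g, plain white body 29 mm across with a cream label, white ribbed cap 34 mm across (36 mm over the ribs) and 20 mm high, on which it can be gripped. Origin: centre of its underside, z up along it.
- medium_loose: Medium universal bottle standing on the bench, twin of medium_in_rotor: 86 mm high, 45 g, plain white body 28 mm across with a cream label, smooth bare-metal cap 31 mm across (33 mm over its bead) and 18 mm high, on which it can be gripped. Origin: centre of its underside, z up along it.
- short_1: Short vial standing on the bench: 66 mm high, 35 g, plain white body 28 mm across with a cream label, black ribbed cap 29 mm across (31 mm over the ribs) and 18 mm high, on which it can be gripped. Twin of short_2. Origin: centre of its underside, z up along it.
- short_2: Short vial standing on the bench, identical with short_1 and its twin: 66 mm high, 35 g, plain white body 28 mm across with a cream label, black ribbed cap 29 mm across (31 mm over the ribs) and 18 mm high. Origin: centre of its underside, z up along it.
Things that resemble listed ones, but are neither listed nor needed, are in the scene too. What is shaped like the medium_loose but green or pink is not meant.

How it is judged:
By the outcome, as a careful person would: the job done as asked, in the order asked, and still so for the second after the job is handed in, with the robot touching nothing.
It also fails if it takes over 101 s, if anything falls off the work surface, if the arm or the gripper's body presses on something with over 40 N, if the wrist force passes 120 N, or if a joint passes its speed limit or range.

## Working session

There is one attempt and no reset: what is moved stays moved. The work goes in short steps, Python scripts to look and compute and a tool call to move; the robot and the scene stay as the last step left them, time stands still between calls to the robot, and variables do not carry over. Pictures are saved under pics/ and viewed, at most 14 in all, crops included, and the job is handed in when it is done.

Besides the shell and the picture viewer there is one more tool, called after "Request:" by a JSON object that holds its "name" and its "arguments", one argument or row to a line. move_arm: Moves the arm, as the interface text tells. Its arguments: {"type":"object","properties":{"moves":{"type":"array","items":{"type":"object","properties":{"turn":{"type":"array","items":{"type":"number"}},"translation":{"type":"array","items":{"type":"number"}},"hand":{"type":"number"}}}},"grip_force":{"type":"number"}},"required":["moves"]}

```bash
mkdir -p pics
cat > h.py <<'E'
import numpy as np, cv2
from rig import sense, capture
def world(c, uv=None, s=None):
    """z_map -> world points for all pixels"""
    h,w=c["z_map"].shape
    f=h/2/np.tan(np.radians(c["vertical_fov"])/2)
    K=np.array([[f,0,c["cx"]],[0,f,c["cy"]],[0,0,1]])
    vv,uu=np.mgrid[0:h,0:w]
    p=cv2.undistortPoints(np.stack([uu,vv],-1).reshape(-1,1,2).astype(float),K,np.array([c["k1"],0,0,0.]))[:,0]
    z=c["z_map"].reshape(-1,1)
    P=np.hstack([p*z,z])
    if "R" in c: X=(P-c["t"])@np.array(c["R"])
    else:
        T=np.array(c["T_tool_cam"]); X=P@T[:3,:3].T+T[:3,3]
        w_,x,y,zz=s["ee_rot"]
        from scipy.spatial.transform import Rotation as Ro
        X=X@Ro.from_quat([x,y,zz,w_]).as_matrix().T+s["eef_pos"]
    X[z[:,0]==0]=np.nan
    return X.reshape(h,w,3)
E
python3 - <<'E'
from h import *
s=sense(); print(s)
for n in ["top","side"]:
    c=capture(n); cv2.imwrite(f"pics/{n}0.png",c["image"]); np.save(n+".npy",c,allow_pickle=True)
    print(n,c["vertical_fov"],c["k1"],c["R"],c["t"], (c["z_map"]==0).mean())
E
```

```text
{'time_s': 0.0, 'joints': array([-1.43240572e+00,  3.13469216e-01,  1.49844025e+00, -3.19197922e-06,
        1.33099002e+00, -2.23410787e-01]), 'dq': array([-0.00073065,  0.00053787,  0.00021395,  0.00208012,  0.00080113,
        0.00018311]), 'tau': array([-1.20981902e-03, -4.12269759e+01, -2.59738719e+01, -2.22146587e-04,
        4.20605953e-03, -9.22429450e-06]), 'eef_pos': array([ 185.77871053, -490.78374525,  249.72403241]), 'ee_rot': array([-6.52891861e-04,  9.83681764e-01,  1.79915980e-01,  2.62197503e-05]), 'force': array([-0.39872913, -0.27049301, -1.07520007]), 'wrist_torque': array([0.0071132 , 0.07278324, 0.03333345]), 'grip_force': 0.0, 'grip_width': 1.0041697894585373}
top 56.11226888077795 -0.034372300023188855 [[-0.01361592 -0.99989742  0.00444425]
 [-0.99500688  0.01310955 -0.0989416 ]
 [ 0.09887319 -0.00576924 -0.99508332]] [ -8.74955367 537.281639   899.37805789] 0.0038860544217687075
side 46.051807620771996 -0.061231909940700054 [[-0.99672491 -0.07695155  0.02485793]
 [-0.05906398  0.48278502 -0.87374486]
 [ 0.05523498 -0.87235147 -0.48574892]] [ 553.77494136   73.76317863 1078.77207916] 0.00423469387755102
```

View pics/top0.png

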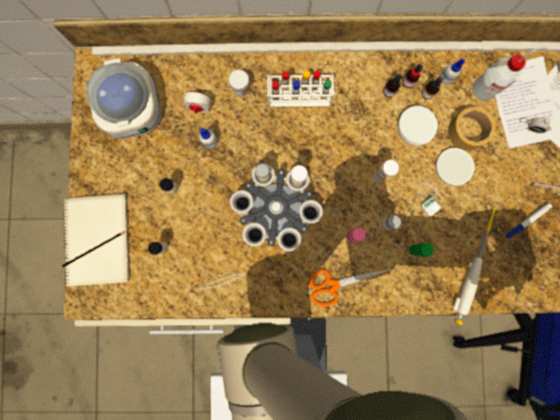

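View pics/side0.png

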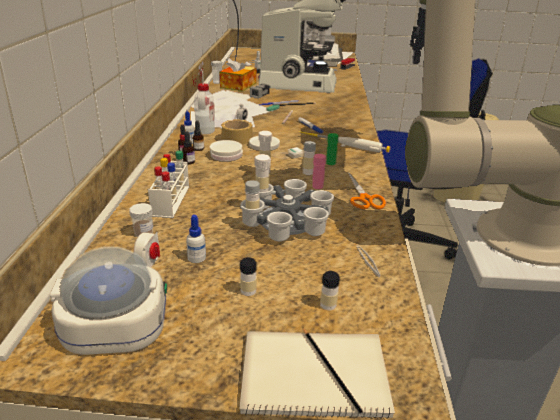

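The top view shows the rotor hub at (277,208), with the medium (262,175) and tall (298,180) already loaded. On the bench are tall (389,168), medium (392,222) and the short vials (167,185) and (155,248). The side view agrees. Next I measure them.

```bash
cat >> h.py <<'E'
def captop(X,guess,h,r=26):
    """centre of top face (enclosing circle) near guess xy at height ~h"""
    m=(np.hypot(X[...,0]-guess[0],X[...,1]-guess[1])<r)&(abs(X[...,2]-h)<5)
    P=X[m]; 
    if len(P)<5: return None
    c,R=cv2.minEnclosingCircle(P[:,:2].astype(np.float32))
    return np.round([*c,R,np.median(P[:,2]),len(P),*P[:,:2].mean(0)],1)
def rotorfit(X,g):
    from scipy.optimize import least_squares
    m=(np.hypot(X[...,0]-g[0],X[...,1]-g[1])<115)&(abs(X[...,2]-55)<3.5)
    P=X[m][:,:2]
    def res(p):
        a=p[2]+np.arange(6)*np.pi/3
        B=np.c_[p[0]+80*np.cos(a),p[1]+80*np.sin(a)]
        d=np.linalg.norm(P[:,None]-B,axis=2)
        return np.abs(d-23.7).min(1)
    best=min((least_squares(res,[g[0],g[1],a],loss="soft_l1") for a in np.arange(0,1.05,.15)),key=lambda r:r.cost)
    return best.x,len(P),np.median(np.abs(best.fun))
E
python3 - <<'E'
from h import *
T=np.load("top.npy",allow_pickle=True).item(); S=np.load("side.npy",allow_pickle=True).item()
XT,XS=world(T),world(S)
px=dict(tall=(389,168,112),med=(392,222,86),s1=(167,185,66),s2=(155,248,66),tin=(298,180,132),min=(262,175,106))
for k,(u,v,h) in px.items():
    g=np.nanmedian(XT[v-3:v+4,u-3:u+4].reshape(-1,3),0); print(k,g.round(),captop(XT,g[:2],h),captop(XS,g[:2],h))
for X in (XT,XS):
    g=np.nanmedian(XT[205:211,274:280].reshape(-1,3),0); print(g,rotorfit(X,g))
for n,X in(("top",XT),("side",XS)):
    m=(X[...,0]>300)&(X[...,0]<600)&(abs(X[...,1])<300)&(X[...,2]<10)&(X[...,2]>-10);print(n,np.median(X[m][:,2]))
for n,(u,v) in dict(pink=(357,236),green=(422,250),bl=(207,137),wh=(430,205),sc=(330,285)).items(): print(n,XT[v,u].round())
E
```

```text
tall [ 612. -246.  113.] [ 614.  -250.3   18.   112.8  203.   613.2 -249.2] [ 612.5 -246.    18.2  114.1   85.   613.3 -243.8]
med [ 497. -255.   87.] [ 497.2 -259.    15.5   86.9  156.   497.  -258.6] [ 495.8 -258.3   18.    87.7   72.   497.1 -254.3]
s1 [589. 246.  67.] [591.5 250.7  15.3  66.1 134.  591.2 249.3] [592.4 252.6  15.1  67.2 177.  591.6 254.7]
s2 [448. 271.  67.] [449.7 273.7  15.3  66.3 131.  448.7 273.1] [447.2 275.5  14.9  67.  177.  448.4 277.7]
tin [586. -48. 132.] [599.4 -49.   17.4 132.6 183.  597.4 -49.2] [599.1 -49.6  18.2 133.6 102.  596.7 -45. ]
min [602.  28. 106.] [612.1  29.3  15.5 106.6 158.  611.4  29.4] [611.4  29.   16.6 107.7 111.  611.7  33.2]
[534.86950076  -1.67654615  64.66816569] (array([5.37934533e+02, 8.11078548e-01, 3.69550396e-01]), 1159, np.float64(2.3150116544069377))
[534.86950076  -1.67654615  64.66816569] (array([5.37792811e+02, 9.59579477e-01, 3.63873695e-01]), 1119, np.float64(2.1929014770836517))
top 0.8544465313055655
side 1.9313707036177357
pink [ 468. -177.   89.]
green [ 435. -319.   86.]
bl [698. 155.  72.]
wh [ 541. -367.   20.]
sc [ 355. -125.    6.]
```

Request:
{"name": "move_arm", "arguments": {
  "moves": [
    {"turn": [0,0,0.12],"translation": [0,0,0],"hand": 1},
    {"turn": [0,0,0.12],"translation": [0,0,0],"hand": 1},
    {"turn": [0,0,0.121],"translation": [0,0,0],"hand": 0.8},
    {"turn": [0,0,0],"translation": [31,-23,0],"hand": 0.8},
    {"turn": [0,0,0],"translation": [31,-23,0],"hand": 0.8},
    {"turn": [0,0,0],"translation": [31,-23,0],"hand": 0.8},
    {"turn": [0,0,0],"translation": [31,-23,0],"hand": 0.8},
    {"turn": [0,0,0],"translation": [31,-23,0],"hand": 0.8},
    {"turn": [0,0,0],"translation": [31,-23,0],"hand": 0.8},
    {"turn": [0,0,0],"translation": [31,-23,0],"hand": 0.8}
  ]
}}

```text
time_s: 0.93
eef_pos: [403.9, -328.3, 250.1]
ee_rot: [-0.0, 1.0, 0.0, -0.0]
force: [-0.4, -1.1, 0.3]
grip_width: 0.8
grip_force: 0.0
```

Request:
{"name": "move_arm", "arguments": {
  "moves": [
    {"turn": [0,0,0],"translation": [31,-23,0],"hand": 0.7},
    {"turn": [0,0,0],"translation": [31,-23,0],"hand": 0.7},
    {"turn": [0,0,0],"translation": [31,-23,0],"hand": 0.7},
    {"turn": [0,0,0],"translation": [0,0,0],"hand": 0.7},
    {"turn": [0,0,0],"translation": [0,0,0],"hand": 0.7},
    {"turn": [0,0,0],"translation": [0,0,0],"hand": 0.7}
  ]
}}

```text
time_s: 1.43
eef_pos: [495.3, -260.9, 249.9]
ee_rot: [-0.0, 1.0, 0.0, -0.0]
force: [-0.6, 0.2, 0.3]
grip_width: 0.7
grip_force: 0.0
```

```bash
cat > w.py <<'E'
from h import *
import sys
s=sense(); c=capture("wrist"); X=world(c,s=s)
w,x,y,z=s["ee_rot"]; print(s["eef_pos"].round(1),s["ee_rot"].round(4),s["force"].round(1),round(s["grip_width"],3),s["joints"].round(2),s["time_s"])
cv2.imwrite(f"pics/w_{sys.argv[1]}.png",c["image"])
O=dict(tall=(613.5,-248.3,112),med=(496.5,-258,86),s1=(591.8,251.7,66),s2=(448.5,274.5,66),tin=(599,-49,132),min=(612,29,106))
for k,(a,b,h) in O.items():
    r=captop(X,(a,b),h)
    if r is not None: print(k,r)
m=(np.hypot(X[...,0]-538,X[...,1]-1)<115)&(abs(X[...,2]-55)<3.5)
if m.sum()>500: print("rotor",rotorfit(X,(538,1)))
E
python3 w.py 1
```

```text
[ 495.3 -260.9  249.9] [-1.e-04  1.e+00  5.e-04 -4.e-04] [-0.6  0.2  0.3] 0.7 [-0.69  0.39  1.39 -0.    1.36  0.88] 1.4333
tall [ 614.4 -249.7   18.2  111.5 1673.   613.9 -250. ]
med [ 498.3 -259.4   15.5   85.4  819.   499.2 -259.4]
tin [599.9 -50.9  17.9 131.5 991.  598.9 -58. ]
rotor (array([ 5.37960471e+02, -4.02266151e-01,  3.74872652e-01]), 3130, np.float64(1.565712921765554))
```

Request:
{"name": "move_arm", "arguments": {
  "moves": [
    {"turn": [0,0,0],"translation": [2.5,-1.5,35],"hand": 0.7},
    {"turn": [0,0,0],"translation": [0,0,40],"hand": 0.7},
    {"turn": [0,0,0],"translation": [0,0,35],"hand": 0.7},
    {"turn": [0,0,0],"translation": [0,0,25],"hand": 0.7},
    {"turn": [0,0,0],"translation": [0,0,20],"hand": 0.7},
    {"turn": [0,0,0],"translation": [0,0,17],"hand": 0.7},
    {"turn": [0,0,0],"translation": [0,0,0],"hand": 0.5},
    {"turn": [0,0,0],"translation": [0,0,0],"hand": 0.4},
    {"turn": [0,0,0],"translation": [0,0,0],"hand": 0.3},
    {"turn": [0,0,0],"translation": [0,0,0],"hand": 0.2}
  ],
  "grip_force": 30
}}

```text
time_s: 2.32
eef_pos: [498.4, -260.0, 79.7]
ee_rot: [0.001, 1.0, 0.0, 0.001]
force: [-0.2, -0.8, -1.1]
grip_width: 0.343
grip_force: 29.6
```

Request:
{"name": "move_arm", "arguments": {
  "moves": [
    {"turn": [0,0,0],"translation": [0,0,0],"hand": 0.2},
    {"turn": [0,0,0],"translation": [0,0,0],"hand": 0.2},
    {"turn": [0,0,0],"translation": [0,0,0],"hand": 0.2}
  ]
}}

```text
time_s: 2.57
eef_pos: [498.5, -259.6, 79.2]
ee_rot: [0.001, 1.0, 0.0, 0.001]
force: [-1.1, 0.3, 4.7]
grip_width: 0.347
grip_force: 30.0
```

Request:
{"name": "move_arm", "arguments": {
  "moves": [
    {"turn": [0,0,0],"translation": [0,0,-20],"hand": 0.2},
    {"turn": [0,0,0],"translation": [0,0,-30],"hand": 0.2},
    {"turn": [0,0,0],"translation": [0,0,-40],"hand": 0.2},
    {"turn": [0,0,0],"translation": [0,0,-30],"hand": 0.2},
    {"turn": [0,0,0],"translation": [-4,-27,0],"hand": 0.2},
    {"turn": [0,0,0],"translation": [-6,-39,0],"hand": 0.2},
    {"turn": [0,0,0],"translation": [-6,-39,0],"hand": 0.2},
    {"turn": [0,0,0],"translation": [-6,-39,0],"hand": 0.2},
    {"turn": [0,0,0],"translation": [-6,-39,0],"hand": 0.2},
    {"turn": [0,0,0],"translation": [-4,-28,0],"hand": 0.2}
  ]
}}

```text
time_s: 3.4
eef_pos: [464.9, -45.6, 198.5]
ee_rot: [-0.0, 1.0, 0.001, -0.0]
force: [1.5, -1.0, -1.2]
grip_width: 0.342
grip_force: 29.9
```

Request:
{"name": "move_arm", "arguments": {
  "moves": [
    {"turn": [0,0,0],"translation": [-3,-20,0],"hand": 0.2},
    {"turn": [0,0,0],"translation": [0,0,0],"hand": 0.2},
    {"turn": [0,0,0],"translation": [0,0,0],"hand": 0.2},
    {"turn": [0,0,0],"translation": [0,0,0],"hand": 0.2},
    {"turn": [0,0,0],"translation": [0,0,0],"hand": 0.2}
  ]
}}

```text
time_s: 3.82
eef_pos: [463.1, -29.2, 198.3]
ee_rot: [0.0, 1.0, -0.0, -0.0]
force: [0.6, -0.7, 0.0]
grip_width: 0.342
grip_force: 30.0
```

```bash
python3 w.py 2
```

```text
[463.1 -29.2 198.3] [ 1.e-04  1.e+00 -2.e-04 -0.e+00] [ 0.6 -0.7  0. ] 0.342 [-0.32  0.23  1.75 -0.    1.16  1.25] 3.8167
tin [ 598.7  -50.    17.4  131.3 1625.   591.9  -49.6]
min [608.4  28.7  14.6 105.3 733.  603.2  28.2]
rotor (array([5.38352472e+02, 6.11230050e-02, 3.69811600e-01]), 7297, np.float64(1.620283576230527))
```

View pics/w_2.png

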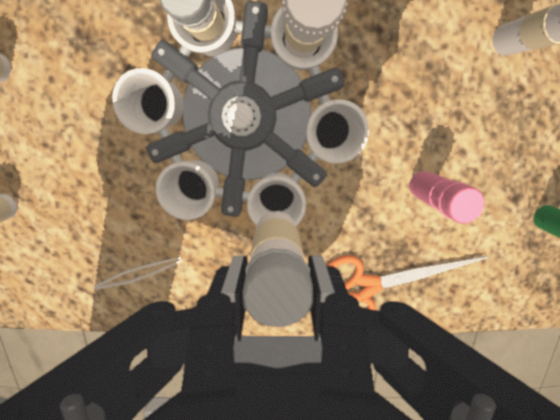

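The wrist view shows the medium held upright at (280,285), over its bucket at (277,200).

Request:
{"name": "move_arm", "arguments": {
  "moves": [
    {"turn": [0,0,0],"translation": [0.5,-0.4,30],"hand": 0.2},
    {"turn": [0,0,0],"translation": [0,0,25],"hand": 0.2},
    {"turn": [0,0,0],"translation": [0,0,10],"hand": 0.2},
    {"turn": [0,0,0],"translation": [0,0,8],"hand": 0.2},
    {"turn": [0,0,0],"translation": [0,0,8],"hand": 0.2},
    {"turn": [0,0,0],"translation": [0,0,6],"hand": 0.2},
    {"turn": [0,0,0],"translation": [0,0,4],"hand": 0.2},
    {"turn": [0,0,0],"translation": [0,0,0],"hand": 0.2},
    {"turn": [0,0,0],"translation": [0,0,0],"hand": 0.2}
  ]
}}

```text
time_s: 4.62
eef_pos: [463.7, -28.0, 107.6]
ee_rot: [0.0, 1.0, 0.0, 0.0]
force: [0.5, 0.0, 0.1]
grip_width: 0.345
grip_force: 30.0
```

Request:
{"name": "move_arm", "arguments": {
  "moves": [
    {"turn": [0,0,0],"translation": [0,0,2],"hand": 0.2},
    {"turn": [0,0,0],"translation": [0,0,2],"hand": 0.2},
    {"turn": [0,0,0],"translation": [0,0,1],"hand": 0.2},
    {"turn": [0,0,0],"translation": [0,0,0],"hand": 0.2}
  ]
}}

```text
time_s: 4.95
eef_pos: [463.4, -27.9, 102.2]
ee_rot: [-0.0, 1.0, 0.0, -0.0]
force: [0.5, -0.9, -0.7]
grip_width: 0.343
grip_force: 30.0
```

Request:
{"name": "move_arm", "arguments": {
  "moves": [
    {"turn": [0,0,0],"translation": [0,0,1],"hand": 0.2},
    {"turn": [0,0,0],"translation": [0,0,1],"hand": 0.2},
    {"turn": [0,0,0],"translation": [0,0,0.5],"hand": 0.2},
    {"turn": [0,0,0],"translation": [0,0,0],"hand": 0.2},
    {"turn": [0,0,0],"translation": [0,0,0],"hand": 0.2}
  ]
}}

```text
time_s: 5.37
eef_pos: [463.5, -27.9, 99.8]
ee_rot: [-0.0, 1.0, 0.0, -0.0]
force: [0.1, -0.8, 0.1]
grip_width: 0.341
grip_force: 30.0
```

Request:
{"name": "move_arm", "arguments": {
  "moves": [
    {"turn": [0,0,0],"translation": [0,0,0],"hand": 0.45},
    {"turn": [0,0,0],"translation": [0,0,0],"hand": 0.55},
    {"turn": [0,0,0],"translation": [0,0,0],"hand": 0.6},
    {"turn": [0,0,0],"translation": [0,0,0],"hand": 0.6},
    {"turn": [0,0,0],"translation": [0,0,-10],"hand": 0.6},
    {"turn": [0,0,0],"translation": [0,0,-25],"hand": 0.6},
    {"turn": [0,0,0],"translation": [0,0,-40],"hand": 0.6},
    {"turn": [0,0,0],"translation": [0,0,-40],"hand": 0.7},
    {"turn": [0,0,0],"translation": [0,0,-36],"hand": 0.7}
  ]
}}

```text
time_s: 6.12
eef_pos: [463.2, -27.8, 253.2]
ee_rot: [0.0, 1.0, 0.0, 0.0]
force: [0.7, -0.2, 0.3]
grip_width: 0.696
grip_force: 0.0
```

```bash
python3 w.py 3
python3 - <<'E'
from h import *
for n in ("top","side"):
    X=world(capture(n)); print(n,captop(X,(463,-29),106),captop(X,(613,-249),112))
E
```

```text
[463.2 -27.8 253.2] [1.e-04 1.e+00 4.e-04 4.e-04] [ 0.7 -0.2  0.3] 0.696 [-0.31  0.18  1.67  0.    1.3   1.26] 6.1167
tall [ 614.3 -248.9   18.3  111.  1138.   613.3 -245. ]
s1 [590.7 243.8  12.9  64.3 185.  590.2 239.8]
s2 [447.9 272.2  14.9  65.6 325.  447.8 267. ]
tin [ 600.   -49.7   18.1  131.5 1984.   599.7  -49.7]
min [ 612.2   29.2   15.8  105.6 1282.   611.7   28.5]
rotor (array([5.38216857e+02, 2.40754642e-01, 3.69833861e-01]), 5115, np.float64(1.596724968540812))
top None [ 613.7 -249.7   18.2  113.   209.   613.1 -249.2]
side [461.4 -25.7  17.  107.7 105.  463.4 -22.3] [ 611.6 -247.8   18.3  114.    80.   612.7 -244.7]
```

Request:
{"name": "move_arm", "arguments": {
  "moves": [
    {"turn": [0,0,0],"translation": [19,27.5,0],"hand": 0.7},
    {"turn": [0,0,0],"translation": [19,27.5,0],"hand": 0.7},
    {"turn": [0,0,0],"translation": [19,27.5,0],"hand": 0.7},
    {"turn": [0,0,0],"translation": [19,27.5,0],"hand": 0.7},
    {"turn": [0,0,0],"translation": [19,27.5,0],"hand": 0.7},
    {"turn": [0,0,0],"translation": [19,27.5,0],"hand": 0.7},
    {"turn": [0,0,0],"translation": [19,27.5,0],"hand": 0.7},
    {"turn": [0,0,0],"translation": [18,28.5,0],"hand": 0.7},
    {"turn": [0,0,0],"translation": [0,0,0],"hand": 0.7},
    {"turn": [0,0,0],"translation": [0,0,0],"hand": 0.7}
  ]
}}

```text
time_s: 7.1
eef_pos: [614.5, -249.8, 247.7]
ee_rot: [-0.001, 1.0, -0.0, -0.002]
force: [-0.8, 0.3, -0.6]
grip_width: 0.702
grip_force: 0.0
```

```bash
python3 w.py 4
```

```text
[ 614.5 -249.8  247.7] [-1.1e-03  1.0e+00 -4.0e-04 -1.8e-03] [-0.8  0.3 -0.6] 0.702 [-0.56  0.64  1.01  0.    1.5   1.01] 7.1
tall [ 614.6 -250.2   18.1  111.3 1241.   615.7 -250. ]
tin [ 600.7  -51.2   18.3  131.6 1197.   601.3  -52.6]
rotor (array([ 5.38238983e+02, -5.40975445e-01,  3.72858628e-01]), 3429, np.float64(1.5491074592286722))
```

Request:
{"name": "move_arm", "arguments": {
  "moves": [
    {"turn": [0,0,0],"translation": [0,0,35],"hand": 0.7},
    {"turn": [0,0,0],"translation": [0,0,40],"hand": 0.7},
    {"turn": [0,0,0],"translation": [0,0,30],"hand": 0.7},
    {"turn": [0,0,0],"translation": [0,0,20],"hand": 0.7},
    {"turn": [0,0,0],"translation": [0,0,20],"hand": 0.7},
    {"turn": [0,0,0],"translation": [0,0,0],"hand": 0.6},
    {"turn": [0,0,0],"translation": [0,0,0],"hand": 0.5},
    {"turn": [0,0,0],"translation": [0,0,0],"hand": 0.4},
    {"turn": [0,0,0],"translation": [0,0,0],"hand": 0.3},
    {"turn": [0,0,0],"translation": [0,0,0],"hand": 0.2}
  ]
}}

```text
time_s: 7.98
eef_pos: [615.2, -248.9, 107.7]
ee_rot: [0.001, 1.0, 0.0, 0.001]
force: [-0.2, 0.4, 4.9]
grip_width: 0.384
grip_force: 30.2
```

Request:
{"name": "move_arm", "arguments": {
  "moves": [
    {"turn": [0,0,0],"translation": [0,0,0],"hand": 0.2},
    {"turn": [0,0,0],"translation": [0,0,0],"hand": 0.2},
    {"turn": [0,0,0],"translation": [0,0,0],"hand": 0.2},
    {"turn": [0,0,0],"translation": [0,0,0],"hand": 0.2}
  ]
}}

```text
time_s: 8.32
eef_pos: [615.3, -249.0, 107.7]
ee_rot: [0.001, 1.0, 0.0, 0.001]
force: [-0.3, 0.9, 6.2]
grip_width: 0.383
grip_force: 30.3
```

Request:
{"name": "move_arm", "arguments": {
  "moves": [
    {"turn": [0,0,0],"translation": [0,0,-20],"hand": 0.2},
    {"turn": [0,0,0],"translation": [0,0,-40],"hand": 0.2},
    {"turn": [0,0,0],"translation": [0,0,-40],"hand": 0.2},
    {"turn": [0,0,0],"translation": [0,0,-40],"hand": 0.2},
    {"turn": [0,0,0],"translation": [-10,-20,0],"hand": 0.2},
    {"turn": [0,0,0],"translation": [-15,-33,0],"hand": 0.2},
    {"turn": [0,0,0],"translation": [-15,-33,0],"hand": 0.2},
    {"turn": [0,0,0],"translation": [-15,-33,0],"hand": 0.2},
    {"turn": [0,0,0],"translation": [-15,-33,0],"hand": 0.2},
    {"turn": [0,0,0],"translation": [-15,-33,0],"hand": 0.2}
  ]
}}

```text
time_s: 9.15
eef_pos: [528.4, -62.4, 246.2]
ee_rot: [0.0, 1.0, 0.0, 0.0]
force: [0.4, 1.4, -0.4]
grip_width: 0.385
grip_force: 30.1
```

Request:
{"name": "move_arm", "arguments": {
  "moves": [
    {"turn": [0,0,0],"translation": [-15,-33,0],"hand": 0.2},
    {"turn": [0,0,0],"translation": [-15,-33,0],"hand": 0.2},
    {"turn": [0,0,0],"translation": [-14,-28,0],"hand": 0.2},
    {"turn": [0,0,0],"translation": [-10,-20,0],"hand": 0.2},
    {"turn": [0,0,0],"translation": [0,0,0],"hand": 0.2},
    {"turn": [0,0,0],"translation": [0,0,0],"hand": 0.2},
    {"turn": [0,0,0],"translation": [0,0,0],"hand": 0.2}
  ]
}}

```text
time_s: 9.73
eef_pos: [475.7, 49.6, 246.1]
ee_rot: [0.0, 1.0, 0.0, 0.0]
force: [0.4, -0.1, -1.2]
grip_width: 0.386
grip_force: 30.2
```

```bash
python3 w.py 5
python3 - <<'E'
from h import *
c=capture("side"); cv2.imwrite("pics/s5.png",cv2.resize(c["image"][80:300,150:450],None,fx=2,fy=2))
E
```

```text
[475.7  49.6 246.1] [2.e-04 1.e+00 3.e-04 4.e-04] [ 0.4 -0.1 -1.2] 0.386 [-0.14  0.21  1.64 -0.    1.29  1.43] 9.7333
s1 [592.2 250.8  15.6  65.6 775.  591.8 249.2]
s2 [447.6 273.9  15.6  65.8 575.  448.7 272.2]
tin [ 600.3  -49.6   18.1  131.4 1965.   599.9  -48.7]
min [ 612.6   29.1   15.6  105.4 1349.   612.2   29.2]
rotor (array([5.38187494e+02, 2.46661421e-01, 3.68586751e-01]), 5042, np.float64(1.5836721072795665))
```

View pics/s5.png

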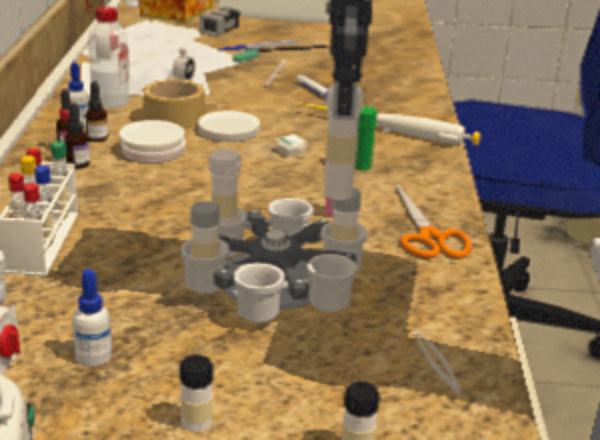

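The side crop shows the tall tube held upright at (341,150) above its bucket, with the medium seated at (345,225).

Request:
{"name": "move_arm", "arguments": {
  "moves": [
    {"turn": [0,0,0],"translation": [0.2,-0.7,35],"hand": 0.2},
    {"turn": [0,0,0],"translation": [0,0,35],"hand": 0.2},
    {"turn": [0,0,0],"translation": [0,0,10],"hand": 0.2},
    {"turn": [0,0,0],"translation": [0,0,8],"hand": 0.2},
    {"turn": [0,0,0],"translation": [0,0,8],"hand": 0.2},
    {"turn": [0,0,0],"translation": [0,0,6],"hand": 0.2},
    {"turn": [0,0,0],"translation": [0,0,6],"hand": 0.2},
    {"turn": [0,0,0],"translation": [0,0,3],"hand": 0.2},
    {"turn": [0,0,0],"translation": [0,0,0],"hand": 0.2},
    {"turn": [0,0,0],"translation": [0,0,0],"hand": 0.2}
  ]
}}

```text
time_s: 10.67
eef_pos: [475.8, 50.8, 135.2]
ee_rot: [0.0, 1.0, 0.0, 0.0]
force: [-0.2, 0.1, -1.0]
grip_width: 0.385
grip_force: 30.2
```

Request:
{"name": "move_arm", "arguments": {
  "moves": [
    {"turn": [0,0,0],"translation": [0,0,2],"hand": 0.2},
    {"turn": [0,0,0],"translation": [0,0,2],"hand": 0.2},
    {"turn": [0,0,0],"translation": [0,0,1],"hand": 0.2},
    {"turn": [0,0,0],"translation": [0,0,1],"hand": 0.2},
    {"turn": [0,0,0],"translation": [0,0,1],"hand": 0.2},
    {"turn": [0,0,0],"translation": [0,0,0],"hand": 0.2},
    {"turn": [0,0,0],"translation": [0,0,0],"hand": 0.2}
  ]
}}

```text
time_s: 11.25
eef_pos: [475.6, 50.8, 127.8]
ee_rot: [0.0, 1.0, 0.0, 0.0]
force: [0.4, 0.4, -0.2]
grip_width: 0.383
grip_force: 30.2
```

Request:
{"name": "move_arm", "arguments": {
  "moves": [
    {"turn": [0,0,0],"translation": [0,0,0],"hand": 0.45},
    {"turn": [0,0,0],"translation": [0,0,0],"hand": 0.55},
    {"turn": [0,0,0],"translation": [0,0,0],"hand": 0.65},
    {"turn": [0,0,0],"translation": [0,0,0],"hand": 0.65},
    {"turn": [0,0,0],"translation": [0,0,-10],"hand": 0.65},
    {"turn": [0,0,0],"translation": [0,0,-25],"hand": 0.65},
    {"turn": [0,0,0],"translation": [0,0,-40],"hand": 0.65},
    {"turn": [0,0,0],"translation": [0,0,-40],"hand": 0.7},
    {"turn": [0,0,0],"translation": [0,0,0],"hand": 0.7}
  ]
}}

```text
time_s: 12.0
eef_pos: [477.9, 50.6, 250.7]
ee_rot: [0.001, 1.0, 0.001, 0.006]
force: [0.0, -0.1, -0.2]
grip_width: 0.698
grip_force: 0.0
```

Run:
```python
from h import *
for n in ("top","side"):
    X=world(capture(n)); print(n,captop(X,(463,-29),106),captop(X,(476,50),132),captop(X,(448,274),66),captop(X,(592,251),66))
```

```text
top [463.  -26.9  15.3 106.7 116.  462.4 -30.4] None [448.2 274.   14.3  66.2 121.  448.6 274.1] [591.4 250.3  15.3  66.1 134.  591.2 249. ]
side [462.7 -27.9  15.8 108.   64.  461.5 -26.8] [474.6  51.5  17.9 133.5 147.  474.7  54.5] [446.3 275.6  15.8  66.9 174.  448.6 277.6] [592.1 252.2  15.3  67.2 178.  591.7 254.8]
```

Request:
{"name": "move_arm", "arguments": {
  "moves": [
    {"turn": [0,0,0],"translation": [-4,-25,0],"hand": 0.7},
    {"turn": [0,0,0],"translation": [-4,-35,0],"hand": 0.7},
    {"turn": [0,0,0],"translation": [-4,-35,0],"hand": 0.7},
    {"turn": [0,0,0],"translation": [-4,-35,10],"hand": 0.7},
    {"turn": [0,0,0],"translation": [-4,-35,20],"hand": 0.7},
    {"turn": [0,0,0],"translation": [-4,-35,20],"hand": 0.7},
    {"turn": [0,0,0],"translation": [-4,-23,10],"hand": 0.7},
    {"turn": [0,0,0],"translation": [0,0,0],"hand": 0.7},
    {"turn": [0,0,0],"translation": [0,0,0],"hand": 0.7},
    {"turn": [0,0,0],"translation": [0,0,0],"hand": 0.7}
  ]
}}

```text
time_s: 12.93
eef_pos: [447.4, 273.3, 182.6]
ee_rot: [0.0, 1.0, 0.0, -0.0]
force: [0.2, 0.2, 0.1]
grip_width: 0.698
grip_force: 0.0
```

```bash
python3 w.py 6
```

```text
[447.4 273.3 182.6] [ 2.e-04  1.e+00  4.e-04 -3.e-04] [0.2 0.2 0.1] 0.698 [ 0.32  0.37  1.6  -0.    1.17  1.89] 12.9333
s1 [ 592.3  251.5   15.4   65.4 1265.   589.3  251.7]
s2 [ 448.5  274.5   15.2   65.4 1023.   449.5  274.4]
rotor (array([5.39365178e+02, 1.60528628e+00, 3.86909071e-01]), 2431, np.float64(1.346006053231143))
```

Request:
{"name": "move_arm", "arguments": {
  "moves": [
    {"turn": [0,0,0],"translation": [1,-1,30],"hand": 0.7},
    {"turn": [0,0,0],"translation": [0,0,37],"hand": 0.7},
    {"turn": [0,0,0],"translation": [0,0,25],"hand": 0.7},
    {"turn": [0,0,0],"translation": [0,0,15],"hand": 0.7},
    {"turn": [0,0,0],"translation": [0,0,15],"hand": 0.7},
    {"turn": [0,0,0],"translation": [0,0,0],"hand": 0.6},
    {"turn": [0,0,0],"translation": [0,0,0],"hand": 0.5},
    {"turn": [0,0,0],"translation": [0,0,0],"hand": 0.4},
    {"turn": [0,0,0],"translation": [0,0,0],"hand": 0.3},
    {"turn": [0,0,0],"translation": [0,0,0],"hand": 0.2}
  ]
}}

```text
time_s: 13.82
eef_pos: [449.2, 274.8, 62.2]
ee_rot: [-0.0, 1.0, 0.0, 0.001]
force: [-0.1, -1.2, 6.6]
grip_width: 0.322
grip_force: 29.7
```

Request:
{"name": "move_arm", "arguments": {
  "moves": [
    {"turn": [0,0,0],"translation": [0,0,0],"hand": 0.2},
    {"turn": [0,0,0],"translation": [0,0,0],"hand": 0.2},
    {"turn": [0,0,0],"translation": [0,0,0],"hand": 0.2},
    {"turn": [0,0,0],"translation": [0,0,0],"hand": 0.2}
  ]
}}

```text
time_s: 14.15
eef_pos: [449.2, 274.8, 62.2]
ee_rot: [-0.0, 1.0, 0.001, 0.001]
force: [0.6, -1.7, 6.0]
grip_width: 0.323
grip_force: 29.7
```

Request:
{"name": "move_arm", "arguments": {
  "moves": [
    {"turn": [0,0,0],"translation": [0,0,-30],"hand": 0.2},
    {"turn": [0,0,0],"translation": [0,0,-40],"hand": 0.2},
    {"turn": [0,0,0],"translation": [0,0,-40],"hand": 0.2},
    {"turn": [0,0,0],"translation": [0,0,-40],"hand": 0.2},
    {"turn": [0,0,0],"translation": [5,23,0],"hand": 0.2},
    {"turn": [0,0,0],"translation": [7,35,0],"hand": 0.2},
    {"turn": [0,0,0],"translation": [8,35,0],"hand": 0.2},
    {"turn": [0,0,0],"translation": [8,35,0],"hand": 0.2},
    {"turn": [0,0,0],"translation": [8,35,0],"hand": 0.2},
    {"turn": [0,0,0],"translation": [8,35,0],"hand": 0.2}
  ]
}}

```text
time_s: 14.98
eef_pos: [492.6, 75.2, 211.5]
ee_rot: [0.0, 1.0, 0.001, 0.001]
force: [1.0, 0.3, -0.5]
grip_width: 0.316
grip_force: 30.0
```

Request:
{"name": "move_arm", "arguments": {
  "moves": [
    {"turn": [0,0,0],"translation": [8,35,0],"hand": 0.2},
    {"turn": [0,0,0],"translation": [8,35,0],"hand": 0.2},
    {"turn": [0,0,0],"translation": [8,35,0],"hand": 0.2},
    {"turn": [0,0,0],"translation": [6,35,0],"hand": 0.2},
    {"turn": [0,0,0],"translation": [3,15,0],"hand": 0.2},
    {"turn": [0,0,0],"translation": [0,0,0],"hand": 0.2},
    {"turn": [0,0,0],"translation": [0,0,0],"hand": 0.2},
    {"turn": [0,0,0],"translation": [0,0,0],"hand": 0.2}
  ]
}}

```text
time_s: 15.65
eef_pos: [525.5, -77.3, 211.0]
ee_rot: [-0.0, 1.0, 0.001, 0.0]
force: [-0.9, -0.2, -0.4]
grip_width: 0.321
grip_force: 29.9
```

```bash
python3 w.py 7
```

```text
[525.5 -77.3 211. ] [-1.e-04  1.e+00  7.e-04  1.e-04] [-0.9 -0.2 -0.4] 0.321 [-0.37  0.36  1.54  0.    1.24  1.2 ] 15.65
tin [ 600.3  -50.    18.   131.5 2463.   600.5  -50.5]
min [ 612.6   29.    15.9  105.6 1557.   612.6   27.6]
rotor (array([5.38102779e+02, 1.67223671e-01, 3.73077544e-01]), 5290, np.float64(1.6458711772094716))
```

View pics/w_7.png

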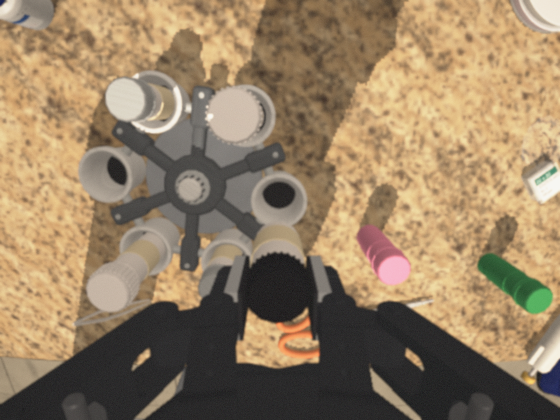

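The wrist view shows short_2 held at (277,285), with its bucket just ahead at (278,198) and the neighbouring containers clear of the fingers.

Request:
{"name": "move_arm", "arguments": {
  "moves": [
    {"turn": [0,0,0],"translation": [0.4,1.6,25],"hand": 0.2},
    {"turn": [0,0,0],"translation": [0,0,35],"hand": 0.2},
    {"turn": [0,0,0],"translation": [0,0,25],"hand": 0.2},
    {"turn": [0,0,0],"translation": [0,0,10],"hand": 0.2},
    {"turn": [0,0,0],"translation": [0,0,8],"hand": 0.2},
    {"turn": [0,0,0],"translation": [0,0,8],"hand": 0.2},
    {"turn": [0,0,0],"translation": [0,0,6],"hand": 0.2},
    {"turn": [0,0,0],"translation": [0,0,4],"hand": 0.2},
    {"turn": [0,0,0],"translation": [0,0,0],"hand": 0.2},
    {"turn": [0,0,0],"translation": [0,0,0],"hand": 0.2}
  ]
}}

```text
time_s: 16.53
eef_pos: [526.3, -79.8, 90.3]
ee_rot: [0.0, 1.0, 0.0, 0.0]
force: [-0.5, 0.3, -0.3]
grip_width: 0.318
grip_force: 30.0
```

Request:
{"name": "move_arm", "arguments": {
  "moves": [
    {"turn": [0,0,0],"translation": [0,-0.5,2],"hand": 0.2},
    {"turn": [0,0,0],"translation": [0,0,2],"hand": 0.2},
    {"turn": [0,0,0],"translation": [0,0,2],"hand": 0.2},
    {"turn": [0,0,0],"translation": [0,0,1],"hand": 0.2},
    {"turn": [0,0,0],"translation": [0,0,0.5],"hand": 0.2},
    {"turn": [0,0,0],"translation": [0,0,0],"hand": 0.2},
    {"turn": [0,0,0],"translation": [0,0,0],"hand": 0.2}
  ]
}}

```text
time_s: 17.12
eef_pos: [526.1, -79.3, 82.3]
ee_rot: [0.0, 1.0, 0.0, 0.0]
force: [0.2, 0.5, -0.3]
grip_width: 0.321
grip_force: 30.0
```

Request:
{"name": "move_arm", "arguments": {
  "moves": [
    {"turn": [0,0,0],"translation": [0,0,0],"hand": 0.4},
    {"turn": [0,0,0],"translation": [0,0,0],"hand": 0.5},
    {"turn": [0,0,0],"translation": [0,0,0],"hand": 0.55},
    {"turn": [0,0,0],"translation": [0,0,0],"hand": 0.55},
    {"turn": [0,0,0],"translation": [0,0,-10],"hand": 0.55},
    {"turn": [0,0,0],"translation": [0,0,-25],"hand": 0.55},
    {"turn": [0,0,0],"translation": [0,0,-40],"hand": 0.55},
    {"turn": [0,0,0],"translation": [0,0,-40],"hand": 0.55},
    {"turn": [0,0,0],"translation": [0,0,-30],"hand": 0.7},
    {"turn": [0,0,0],"translation": [0,0,0],"hand": 0.7}
  ]
}}

```text
time_s: 17.95
eef_pos: [528.0, -79.9, 234.5]
ee_rot: [0.002, 1.0, 0.0, 0.005]
force: [-0.3, -1.0, 0.2]
grip_width: 0.697
grip_force: 0.0
```

```bash
python3 w.py 8
python3 - <<'E'
from h import *
for n in ("top","side"):
    X=world(capture(n)); print(n,captop(X,(463,-29),106),captop(X,(476,50),132),captop(X,(526,-79),86),captop(X,(592,251),66))
E
```

```text
[528.  -79.9 234.5] [2.1e-03 1.0e+00 5.0e-04 5.5e-03] [-0.3 -1.   0.2] 0.697 [-0.37  0.34  1.5   0.    1.29  1.2 ] 17.95
tin [ 600.3  -49.9   18.1  131.5 1960.   600.3  -50.5]
min [ 612.4   28.8   15.9  105.6 1247.   612.7   27.9]
rotor (array([5.37869775e+02, 3.27789288e-01, 3.69046223e-01]), 4702, np.float64(1.668847169380248))
top None [474.3  50.1  17.9 132.5 221.  474.2  49.8] [518.7 -75.4  13.4  85.3  36.  516.5 -72.8] [591.4 249.9  15.6  65.8 135.  591.3 249.2]
side [462.2 -26.4  15.6 108.   67.  460.8 -26.2] [475.4  50.4  18.7 133.5 150.  474.3  54.7] [523.8 -77.1  16.   87.4  86.  524.3 -75.1] [591.9 252.3  15.   67.3 173.  591.4 254.5]
```

Request:
{"name": "move_arm", "arguments": {
  "moves": [
    {"turn": [0,0,0],"translation": [6,-26,0],"hand": 0.7},
    {"turn": [0,0,0],"translation": [7,-35,0],"hand": 0.7},
    {"turn": [0,0,0],"translation": [7,-35,0],"hand": 0.7},
    {"turn": [0,0,0],"translation": [7,-35,0],"hand": 0.7},
    {"turn": [0,0,0],"translation": [7,-35,0],"hand": 0.7},
    {"turn": [0,0,0],"translation": [7,-35,0],"hand": 0.7},
    {"turn": [0,0,0],"translation": [7,-35,5],"hand": 0.7},
    {"turn": [0,0,0],"translation": [7,-35,15],"hand": 0.7},
    {"turn": [0,0,0],"translation": [7,-35,15],"hand": 0.7},
    {"turn": [0,0,0],"translation": [4,-25,10],"hand": 0.7}
  ]
}}

```text
time_s: 18.93
eef_pos: [590.8, 254.4, 178.9]
ee_rot: [0.0, 1.0, 0.001, -0.002]
force: [0.7, 0.0, -0.2]
grip_width: 0.702
grip_force: 0.0
```

Request:
{"name": "move_arm", "arguments": {
  "moves": [
    {"turn": [0,0,0],"translation": [0,0,0],"hand": 0.7},
    {"turn": [0,0,0],"translation": [0,0,0],"hand": 0.7},
    {"turn": [0,0,0],"translation": [0,0,0],"hand": 0.7}
  ]
}}

```text
time_s: 19.18
eef_pos: [591.6, 251.2, 181.5]
ee_rot: [0.0, 1.0, 0.0, -0.001]
force: [0.8, -0.5, 0.4]
grip_width: 0.7
grip_force: 0.0
```

```bash
python3 w.py 9
```

```text
[591.6 251.2 181.5] [ 3.e-04  1.e+00  3.e-04 -8.e-04] [ 0.8 -0.5  0.4] 0.7 [ 0.22  0.63  1.2  -0.    1.32  1.79] 19.1833
s1 [ 592.7  251.3   15.3   65.4 1028.   593.8  251.2]
rotor (array([5.38200626e+02, 3.37206706e-01, 3.66763140e-01]), 3515, np.float64(1.8690259265281384))
```

Request:
{"name": "move_arm", "arguments": {
  "moves": [
    {"turn": [0,0,0],"translation": [1,0,30],"hand": 0.7},
    {"turn": [0,0,0],"translation": [0,0,37],"hand": 0.7},
    {"turn": [0,0,0],"translation": [0,0,25],"hand": 0.7},
    {"turn": [0,0,0],"translation": [0,0,15],"hand": 0.7},
    {"turn": [0,0,0],"translation": [0,0,14],"hand": 0.7},
    {"turn": [0,0,0],"translation": [0,0,0],"hand": 0.6},
    {"turn": [0,0,0],"translation": [0,0,0],"hand": 0.5},
    {"turn": [0,0,0],"translation": [0,0,0],"hand": 0.4},
    {"turn": [0,0,0],"translation": [0,0,0],"hand": 0.3},
    {"turn": [0,0,0],"translation": [0,0,0],"hand": 0.2}
  ]
}}

```text
time_s: 20.07
eef_pos: [593.6, 251.7, 63.0]
ee_rot: [-0.0, 1.0, 0.0, 0.001]
force: [0.0, -1.2, 5.3]
grip_width: 0.322
grip_force: 29.8
```

Request:
{"name": "move_arm", "arguments": {
  "moves": [
    {"turn": [0,0,0],"translation": [0,0,0],"hand": 0.2},
    {"turn": [0,0,0],"translation": [0,0,0],"hand": 0.2},
    {"turn": [0,0,0],"translation": [0,0,0],"hand": 0.2},
    {"turn": [0,0,0],"translation": [0,0,0],"hand": 0.2}
  ]
}}

```text
time_s: 20.4
eef_pos: [593.7, 251.7, 63.0]
ee_rot: [-0.0, 1.0, 0.0, 0.001]
force: [0.1, -1.7, 6.2]
grip_width: 0.323
grip_force: 29.9
```

Request:
{"name": "move_arm", "arguments": {
  "moves": [
    {"turn": [0,0,0],"translation": [0,0,-30],"hand": 0.2},
    {"turn": [0,0,0],"translation": [0,0,-40],"hand": 0.2},
    {"turn": [0,0,0],"translation": [0,0,-40],"hand": 0.2},
    {"turn": [0,0,0],"translation": [0,0,-20],"hand": 0.2},
    {"turn": [0,0,0],"translation": [-5,20,0],"hand": 0.2},
    {"turn": [0,0,0],"translation": [-8,34,0],"hand": 0.2},
    {"turn": [0,0,0],"translation": [-9,34,0],"hand": 0.2},
    {"turn": [0,0,0],"translation": [-9,34,0],"hand": 0.2},
    {"turn": [0,0,0],"translation": [-8,33,0],"hand": 0.2},
    {"turn": [0,0,0],"translation": [-4,17,0],"hand": 0.2}
  ]
}}

```text
time_s: 21.23
eef_pos: [549.1, 76.9, 191.9]
ee_rot: [0.0, 1.0, -0.001, 0.0]
force: [0.5, -0.4, -0.9]
grip_width: 0.321
grip_force: 29.9
```

Request:
{"name": "move_arm", "arguments": {
  "moves": [
    {"turn": [0,0,0],"translation": [0,0,0],"hand": 0.2},
    {"turn": [0,0,0],"translation": [0,0,0],"hand": 0.2},
    {"turn": [0,0,0],"translation": [0,0,0],"hand": 0.2},
    {"turn": [0,0,0],"translation": [0,0,0],"hand": 0.2}
  ]
}}

```text
time_s: 21.57
eef_pos: [550.1, 80.8, 191.4]
ee_rot: [-0.0, 1.0, 0.001, 0.0]
force: [0.0, 0.1, -0.4]
grip_width: 0.319
grip_force: 29.9
```

```bash
python3 w.py 10
```

```text
[550.1  80.8 191.4] [-1.e-04  1.e+00  1.e-03  1.e-04] [ 0.   0.1 -0.4] 0.319 [-0.06  0.43  1.49  0.    1.22  1.5 ] 21.5667
tin [ 600.8  -49.1   18.1  131.3 2456.   601.2  -47.8]
min [ 612.7   29.1   15.7  105.5 1765.   613.    29.8]
rotor (array([ 5.37943412e+02, -2.75288608e-01,  3.65679304e-01]), 4971, np.float64(1.8014218856397477))
```

Request:
{"name": "move_arm", "arguments": {
  "moves": [
    {"turn": [0,0,0],"translation": [0.8,1.5,25],"hand": 0.2},
    {"turn": [0,0,0],"translation": [0,0,30],"hand": 0.2},
    {"turn": [0,0,0],"translation": [0,0,10],"hand": 0.2},
    {"turn": [0,0,0],"translation": [0,0,10],"hand": 0.2},
    {"turn": [0,0,0],"translation": [0,0,8],"hand": 0.2},
    {"turn": [0,0,0],"translation": [0,0,8],"hand": 0.2},
    {"turn": [0,0,0],"translation": [0,0,6],"hand": 0.2},
    {"turn": [0,0,0],"translation": [0,0,3],"hand": 0.2},
    {"turn": [0,0,0],"translation": [0,0,0],"hand": 0.2},
    {"turn": [0,0,0],"translation": [0,0,0],"hand": 0.2}
  ]
}}

```text
time_s: 22.45
eef_pos: [551.0, 78.2, 91.7]
ee_rot: [0.0, 1.0, 0.0, 0.0]
force: [-0.7, -0.2, -0.2]
grip_width: 0.319
grip_force: 29.9
```

Request:
{"name": "move_arm", "arguments": {
  "moves": [
    {"turn": [0,0,0],"translation": [0,-1,2],"hand": 0.2},
    {"turn": [0,0,0],"translation": [0,0,2],"hand": 0.2},
    {"turn": [0,0,0],"translation": [0,0,2],"hand": 0.2},
    {"turn": [0,0,0],"translation": [0,0,1.5],"hand": 0.2},
    {"turn": [0,0,0],"translation": [0,0,0.7],"hand": 0.2},
    {"turn": [0,0,0],"translation": [0,0,0],"hand": 0.2},
    {"turn": [0,0,0],"translation": [0,0,0],"hand": 0.2}
  ]
}}

```text
time_s: 23.03
eef_pos: [550.8, 79.3, 83.1]
ee_rot: [-0.0, 1.0, 0.0, 0.0]
force: [-0.1, -0.3, 0.3]
grip_width: 0.318
grip_force: 29.9
```

Request:
{"name": "move_arm", "arguments": {
  "moves": [
    {"turn": [0,0,0],"translation": [0,0,0],"hand": 0.4},
    {"turn": [0,0,0],"translation": [0,0,0],"hand": 0.5},
    {"turn": [0,0,0],"translation": [0,0,0],"hand": 0.55},
    {"turn": [0,0,0],"translation": [0,0,0],"hand": 0.55},
    {"turn": [0,0,0],"translation": [0,0,-10],"hand": 0.55},
    {"turn": [0,0,0],"translation": [0,0,-25],"hand": 0.55},
    {"turn": [0,0,0],"translation": [0,0,-40],"hand": 0.55},
    {"turn": [0,0,0],"translation": [0,0,-40],"hand": 0.55},
    {"turn": [0,0,0],"translation": [0,0,-40],"hand": 0.7},
    {"turn": [0,0,0],"translation": [0,0,0],"hand": 0.7}
  ]
}}

```text
time_s: 23.87
eef_pos: [553.1, 79.3, 247.0]
ee_rot: [0.0, 1.0, 0.001, 0.007]
force: [1.2, 0.7, -0.1]
grip_width: 0.699
grip_force: 0.0
```

Request:
{"name": "move_arm", "arguments": {
  "moves": [
    {"turn": [0,0,0],"translation": [-20,0,-10],"hand": 0.7},
    {"turn": [0,0,0],"translation": [-35,0,0],"hand": 0.7},
    {"turn": [0,0,0],"translation": [-40,0,0],"hand": 0.7},
    {"turn": [0,0,0],"translation": [-40,0,0],"hand": 0.7},
    {"turn": [0,0,0],"translation": [-30,0,0],"hand": 0.7},
    {"turn": [0,0,0],"translation": [0,0,0],"hand": 0.7},
    {"turn": [0,0,0],"translation": [0,0,0],"hand": 0.7},
    {"turn": [0,0,0],"translation": [0,0,0],"hand": 0.7}
  ]
}}

```text
time_s: 24.53
eef_pos: [386.4, 79.0, 248.7]
ee_rot: [0.0, 1.0, 0.0, 0.001]
force: [-0.6, 0.4, -0.1]
grip_width: 0.701
grip_force: 0.0
```

Run:
```python
from h import *
for n in ("top","side"):
    c=capture(n);X=world(c); print(n)
    for g in ((463,-29,106),(476,50,132),(526,-79,86),(550,79,86),(599,-49,132),(612,29,106)): print(captop(X,g[:2],g[2]))
cv2.imwrite("pics/fin.png",cv2.resize(c["image"][80:300,150:450],None,fx=2.6,fy=2.6))
```

```text
top
[463.  -26.8  15.3 106.8 161.  462.9 -26.6]
[474.2  50.2  17.8 132.6 222.  474.1  49.9]
[524.2 -79.1  15.2  86.7 144.  523.9 -78.9]
[549.4  79.1  15.   86.2 140.  548.7  78.9]
[599.8 -49.1  17.5 132.5 210.  599.4 -49.4]
[612.   29.6  15.5 106.8 155.  611.5  29.2]
side
[462.4 -27.   15.8 108.   67.  461.1 -26.5]
[475.6  51.8  18.1 133.5 152.  474.4  55. ]
[524.6 -79.2  17.1  87.5  85.  524.6 -74.9]
[549.7  80.5  15.6  87.3 118.  548.9  82.8]
[598.9 -49.   18.7 133.6 121.  599.1 -45. ]
[612.4  29.3  17.8 107.5 108.  611.6  32.9]
```

View pics/fin.png

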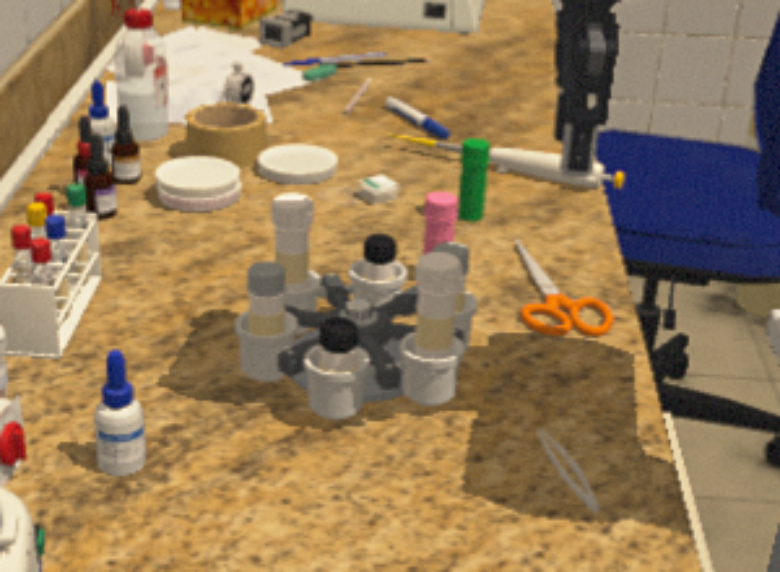

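All six buckets are full and every container is fully down, with twins opposite: shorts at (338,335) and (380,250), talls at (293,215) and (440,270), mediums at (266,280) and (455,265).

```bash
python3 -c "
from rig import finish_job; print(finish_job())"
```

```text
the job is handed in; nothing more can be done
None
```

The job is handed in: all four containers are upright and fully down in the rotor, each straight across the hub from its twin, and the clock read about 25 s at hand-in.

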